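# Show where the stray socket goes

### The arm

A 7-joint arm with a two-finger parallel gripper is mounted at the origin on the work surface. World frame = base frame: x ahead of the robot, y to its left, z up, the work surface at z = 0. Lengths are in m, angles in rad, forces in N, time in s.
With the tool pointing down it reaches from about 0.425 to 0.95 m from the base axis. Payload 4.7 kg.
Tool frame: the origin (TCP) lies at the very end of the fingers, on their centre line; the grasp point (between the pads) lies 19 mm behind it; z points along the fingers, y is the direction in which the jaws open and shut (so a half turn about z gives the same grasp; the last joint's range is limited). The gripper opens to 85 mm and grips with 20 to 120 N. Pads are 22 mm wide; open, the fingers measure 114 mm over their backs; the gripper's body (76 mm by 85 mm) begins 54 mm behind the grasp point. The pads swing forward as they close: fully open they stand 13 mm farther back than shut.
Start: joints at [-1.367, 0.469, -0.049, 1.532, 0.024, 1.141, -0.082], TCP at [0.156, 0.657, 0.231] pointing down, gripper open.
Joint ranges: [-2.59, 2.59], [-0.33, 1.99], [-1.39, 1.29], [0.1, 2.45], [-1.04, 4.18], [0.21, 1.99], [-2.66, 2.66]. Speed limits (rad/s): [2.57, 2.57, 3.14, 3.14, 3.14, 3.14, 3.14].

### API

Orientations are given as a 3x3 rotation matrix whose columns are the frame's x, y, z axes.
In Python, from plant import telemetry, imaging, arm gives the robot as it stands.
- The arm moves only by the tool carry_out, never from a script. Its argument "series" is a list of rows, each a list of 3 entries, a list of its own where there are three numbers: the closure, from 0 (fully open) to 1 (shut), then the shift along the tool's x, y, z in cm, then the turn about the tool's z in rad. In form: [[fingers, [dx, dy, dz], spin], ...]. A call has 1 to 20 rows; each row shifts and turns the pose as measured when the row begins, along the tool's axes as they then stand; what a row does not reach is not made up. A row lasts 1/12 s, in which the tool goes at most 41.7 mm and 7.16 degrees, less where a joint would pass 70% of its speed; a pose out of reach is approached as far as the arm can. A call is refused whole if a number of a shift passes 4.17 or a number of a turn 0.125, either way. A call with a gripper value outside its range is refused whole. The fingers move at their own pace and stop on an object; "squeeze" is the grip in N (left out, the last holds). Time passes only in rows, so rows that do not move let the fingers close. It gives the time, the measured TCP pose, the force and the opening at its end, in the units of the state.
- telemetry.state(): the state, without advancing time (a new reading comes with each control period).
- imaging.capture(name): name is "side" or "top" or "wrist"; returns the picture (420x560x3 uint8, blue, green, red); there is no depth.
- imaging.calibration(name): a dict with "mtx" (3x3 intrinsics, pixels), "k1" (the pictures are not rectified: a ray, as slopes to the right and down, at radius r is drawn at 1 + k1 r^2 times it, then the intrinsics apply), "origin" and "rotation" of the camera in the world. Camera axes: x right, y up, looking along -z (the intrinsics and any distortion apply to the point x, -y, -z); pixel columns grow to the right and rows downward; lengths in m; the calibration is good to about 2 mm. A picture is of the moment at which its call begins: read the wrist's pose just before it. calibration takes no time and is no camera call; for the wrist camera it gives the pose at the moment of the call.
- arm.hand_in(): hands the job in, once; it reports no verdict.
The state is a dict: "clock": time; "qpos": joint angles; "qd": joint speeds; "joint_efforts": joint torques, N m; "ee_pos": TCP position; "orientation": TCP orientation; "force": force on the tool from outside, world axes, zero at the start; "moment": the same for the moment, N m; "grip_width": finger opening in m.
Only numpy, scipy, OpenCV 4.12 (cv2) and the standard library are available. Lean on these libraries where they do the work, as an engineer would, in place of code of your own. Each camera call takes 0.05 s, during which the arm holds its last target. There are 200 camera calls.

### The job

Show the apprentice which socket to put back, and where: point straight down at the short socket standing loose on the bench, fingertips about two centimetres above its top, and stay there for two seconds. Then point in the same way at the bare post on the socket rail for two seconds, and finish there, still pointing at it. Only point: touch and move nothing.

Things in the scene. Friction and masses are not known exactly. Their poses are not given: they have to be found in the camera images.
- short_socket_top (a point): Centre of the top of the stray short socket: a plain chrome steel cylinder, 28 mm in diameter and 38 mm tall, with a six-sided hole in its top, standing loose and upright on the bench top, away from the rail. This point is 38 mm above the bench, z up.
- post_top (a point): Centre of the top of the bare post: a square steel post 12.5 mm wide and 30 mm high, fixed upright on the rail; the only one of the rail's five places without a socket on it. The place varies. This point is 30 mm above the rail's upper face (42 mm above the bench), z up.
- rail_top (a point): Centre of the upper face of the black plastic socket rail, fixed on the bench: 260 mm long (its y axis), 50 mm wide (x), 12 mm thick. Its five places lie in one row along y, 50 mm apart, the middle one at this point. Four carry a socket, one is the bare post.
- long_socket_top (a point): Centre of the top of the other stray socket, the long one: same steel and 28 mm diameter, but 77 mm tall, standing loose on the bench. Leave it alone. This point is 77 mm above the bench.
- bottle_mid (a point): Middle of a white plastic bottle with a red label, 48 mm in diameter, 140 mm tall, standing on the bench. This point is 70 mm above the bench. Leave it alone.
- screwdriver_grip (a point): Handle of a screwdriver with a green handle lying on the bench, about 200 mm long. Leave it alone.
- key_fob_mid (a point): Middle of a black car key fob lying on the bench, 62 x 34 x 13 mm. Leave it alone.
- racked0_top (a point): Centre of the top of one of the four loose sockets standing on the rail: 28 mm in diameter, 38 mm tall, its top 50 mm above the bench. Leave it alone.
- racked1_top (a point): Centre of the top of one of the four loose sockets standing on the rail: 28 mm in diameter, 38 mm tall, its top 50 mm above the bench. Leave it alone.
- racked2_top (a point): Centre of the top of one of the four loose sockets standing on the rail: 28 mm in diameter, 38 mm tall, its top 50 mm above the bench. Leave it alone.
- racked3_top (a point): Centre of the top of one of the four loose sockets standing on the rail: 28 mm in diameter, 38 mm tall, its top 50 mm above the bench. Leave it alone.
Not all that is in view belongs to the job. Leave any orange look-alike of the part that bears short_socket_top alone.

How it is judged:
On the way, in this order (a step that is already met when the one before it is completed fails the run):
1. pointing at the stray short socket, just above it, for 1.5 s (horizontal distance between the grasp point and short_socket_top below 0.02 m and z of the grasp point in the frame of short_socket_top between 0 and 0.09 m), for 1.5 s.
2. then pointing at the bare post, just above it, for 1.5 s (horizontal distance between the grasp point and post_top below 0.02 m and z of the grasp point in the frame of post_top between 0 and 0.09 m), for 1.5 s.
At the end, for the whole second after the job is handed in: The grasp point (between the finger pads, some 2 cm behind the tips) is still above the bare post's top, within 20 mm of its axis and no more than 90 mm above it; every socket and bystander is within 6 mm of where it started (all of step 2 and distance of each of short_socket_top, long_socket_top, bottle_mid, screwdriver_grip, key_fob_mid, racked0_top, racked1_top, racked2_top, racked3_top from where it was at the start of the episode below 0.006 m); the robot touches nothing.
It fails at once if the robot touches anything (contact force between any of the fingers, the arm and anything else above 0.5 N).
It fails at once if a socket or a bystander is moved or lifted (distance of any of short_socket_top, long_socket_top, bottle_mid, screwdriver_grip, key_fob_mid, racked0_top, racked1_top, racked2_top, racked3_top from where it was at the start of the episode above 0.006 m).
It also fails if it takes over 42 s, if anything falls off the work surface, if the arm or the gripper's body presses on something with over 40 N, if the wrist force passes 120 N, or if a joint passes its speed limit or range.

## Working session

There is one attempt and no reset: what is moved stays moved. The work goes in short steps, Python scripts to look and compute and a tool call to move; the robot and the scene stay as the last step left them, time stands still between calls to the robot, and variables do not carry over. Pictures are saved under pics/ and viewed, about 8 in all and at most 12, crops included, and the job is handed in when it is done.

Besides the shell and the picture viewer there is one more tool, called after "Emit:" as name(argument=value, ...), one argument or row to a line, values as JSON. carry_out: Moves the arm, as the interface text tells. Its arguments: {"type":"object","properties":{"series":{"type":"array"},"squeeze":{"type":"number"}},"required":["series"]}

```bash
mkdir -p pics; cat > h.py <<'E'
import numpy as np, cv2
from plant import telemetry, imaging, arm
def ray(c,u,v):
    K=np.array(c["mtx"],float); k=c["k1"]
    d=np.linalg.inv(K)@[u,v,1]; rd=np.hypot(d[0],d[1]); r=rd
    for _ in range(30): r=rd/(1+k*r*r)
    s=r/rd if rd>0 else 1
    return np.array(c["origin"]),np.array(c["rotation"])@[d[0]*s,-d[1]*s,-1]
def onplane(c,u,v,z):
    o,d=ray(c,u,v); return o+d*(z-o[2])/d[2]
def proj(c,p):
    q=np.array(c["rotation"]).T@(np.array(p)-np.array(c["origin"]))
    x,y=q[0]/-q[2],-q[1]/-q[2]; f=1+c["k1"]*(x*x+y*y)
    return (np.array(c["mtx"])@[x*f,y*f,1])[:2]
E
python3 - <<'E'
from h import *
s=telemetry.state(); print(s)
for n in("top","side"):
    cv2.imwrite(f"pics/{n}0.png",imaging.capture(n)); print(n,imaging.calibration(n))
E
```

```text
{'clock': 0.0, 'qpos': array([-1.36689623,  0.46942324, -0.04857814,  1.53369737,  0.02411238,
        1.14100758, -0.08231582]), 'qd': array([-0.00010721, -0.00019657, -0.00210447, -0.00017107, -0.00275453,
        0.00228599, -0.00041433]), 'joint_efforts': array([ 6.48281548e-04, -5.10311437e+01, -4.61583375e-02, -2.37696612e+01,
        1.07666961e-02,  7.70667713e-03,  1.42090116e-05]), 'ee_pos': array([0.15559189, 0.65621766, 0.23027219]), 'orientation': array([[-9.73025634e-01,  2.30696739e-01, -3.60348756e-04],
       [ 2.30697002e-01,  9.73023752e-01, -1.91592729e-03],
       [-9.13702802e-05, -1.94737775e-03, -9.99998100e-01]]), 'force': array([ 0.81475293, -0.22025884, -0.48239433]), 'moment': array([ 0.02713731, -0.01759242,  0.020818  ]), 'grip_width': 0.08563133696518575}
top {'mtx': array([[495.74662849,   0.        , 279.38596898],
       [  0.        , 495.74662849, 210.47367035],
       [  0.        ,   0.        ,   1.        ]]), 'k1': -0.0032690414408972366, 'origin': array([0.27322986, 0.01767104, 1.22495177]), 'rotation': array([[ 0.08389705,  0.9753888 , -0.20390676],
       [-0.99647274,  0.08174445, -0.0189719 ],
       [-0.00183673,  0.20477922,  0.97880647]])}
side {'mtx': array([[478.1632556 ,   0.        , 287.6176628 ],
       [  0.        , 478.1632556 , 218.39763053],
       [  0.        ,   0.        ,   1.        ]]), 'k1': -0.04777805008372169, 'origin': array([-0.09350657, -0.70065156,  0.62444128]), 'rotation': array([[ 0.76786639,  0.31970654, -0.55512966],
       [-0.64034474,  0.40799382, -0.65076852],
       [ 0.01843451,  0.85517763,  0.51800714]])}
```

View pics/top0.png

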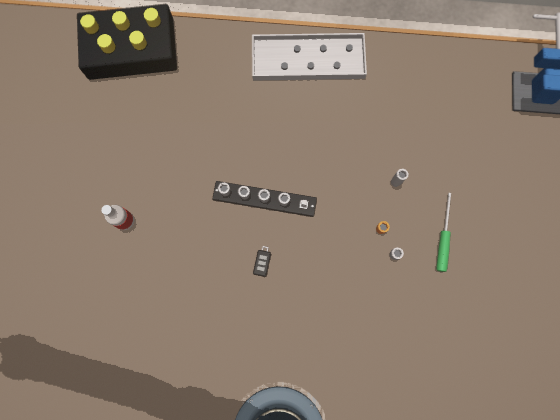

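View pics/side0.png

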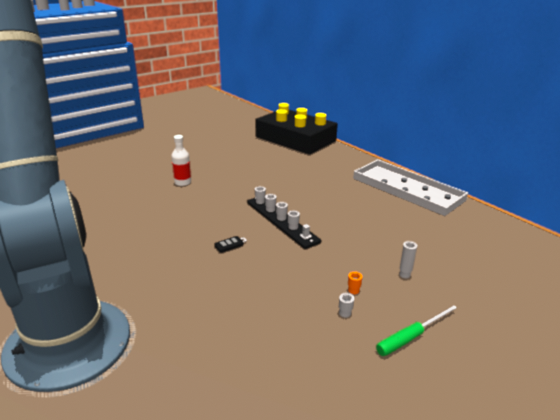

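The top view shows the short socket at (398,254), the orange look-alike at (384,228), the long socket at (402,174) and the bare post at (304,204), at the rail's right end. The side view agrees: short socket at (346,300), post at (306,230). Next I'll measure both points in the two views.

```bash
cat > crop.py <<'E'
from h import *
T=cv2.imread("pics/top0.png");S=cv2.imread("pics/side0.png")
f=lambda I,u,v:cv2.resize(I[v-20:v+20,u-26:u+26],(400,300),interpolation=cv2.INTER_NEAREST)
cv2.imwrite("pics/c.png",np.vstack([np.hstack([f(T,398,254),f(T,304,204)]),np.hstack([f(S,346,304),f(S,306,232)])]))
ct,cs=imaging.calibration("top"),imaging.calibration("side")
for n,u,v,z in[("short",398,254,.038),("orange",384,228,.038),("long",402,174,.077),("post",304,204,.042),("fob",262,262,.0),("bottle",107,210,.14)]:
    p=onplane(ct,u,v,z); print(n,p.round(3),np.hypot(p[0],p[1]).round(3),"side px",proj(cs,p).round(1))
for u,v in[(224,188),(244,192),(264,195),(285,199)]: print("rack",onplane(ct,u,v,.05).round(3))
E
python3 crop.py
```

```text
short [ 0.438 -0.252  0.038] 0.505 side px [346.6 298. ]
orange [ 0.498 -0.216  0.038] 0.543 side px [354.8 276.1]
long [ 0.626 -0.246  0.077] 0.673 side px [410. 244.]
post [ 0.541 -0.018  0.042] 0.541 side px [304.7 225.7]
fob [0.395 0.073 0.   ] 0.402 side px [230.3 245.4]
bottle [0.468 0.423 0.14 ] 0.631 side px [178.2 136. ]
rack [0.563 0.18  0.05 ]
rack [0.557 0.13  0.05 ]
rack [0.553 0.081 0.05 ]
rack [0.548 0.029 0.05 ]
```

View pics/c.png

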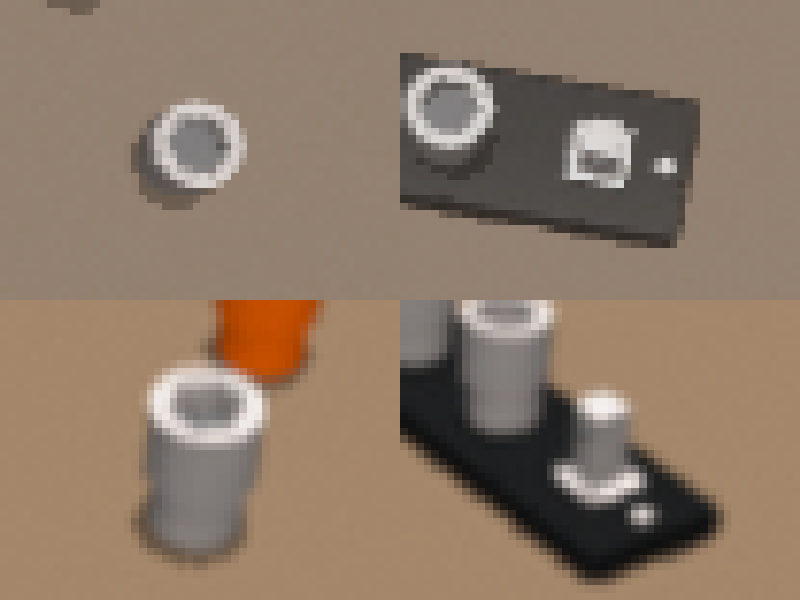

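Both views agree to about 2 mm, and the rack spacing puts the fifth place at the post. Short socket top is at about (0.438, -0.252) and post top at about (0.543, -0.020). I'll travel high around the base, with fingers shut.

Emit:
carry_out(
  series=[
    [1, [-2.3, -2.0, 0], 0],
    [1, [-2.3, -2.0, 0], 0],
    [1, [-2.3, -2.0, 0], 0],
    [1, [-2.3, -2.0, 0], 0],
    [1, [-2.3, -2.0, 0], 0],
    [1, [-2.3, -2.0, 0], 0],
    [1, [-2.3, -2.0, 0], 0],
    [1, [-2.3, -2.0, 0], 0],
    [1, [-2.3, -2.0, 0], 0],
    [1, [-2.3, -2.0, 0], 0],
    [1, [-2.3, -2.0, 0], 0],
    [1, [-2.3, -2.0, 0], 0],
    [1, [-2.3, -2.0, 0], 0],
    [1, [-2.3, -2.0, 0], 0],
    [1, [-2.3, -2.0, 0], 0],
    [1, [-2.3, -2.0, 0], 0],
    [1, [-2.3, -2.0, 0], 0],
    [1, [-2.3, -2.0, 0], 0],
    [1, [-2.3, -2.0, 0], 0],
    [1, [-2.3, -2.0, 0], 0],
  ],
)

```text
clock: 1.77
ee_pos: [0.5184, 0.142, 0.2217]
orientation: [[-0.977, 0.214, -0.013], [0.214, 0.977, -0.01], [0.011, -0.013, -1.0]]
force: [0.6, 1.3, 1.0]
grip_width: -0.0002
```

```bash
cat > d.py <<'E'
import sys
from h import *
s=telemetry.state();R=s["orientation"]
print(s["clock"],s["ee_pos"].round(4),s["qpos"].round(2),s["force"].round(1),s["grip_width"],"yaw",R[:2,1].round(3),R[:,2].round(3))
for n,p in(("short",[.438,-.252,.058]),("post",[.5435,-.020,.063])): print(n,"tool cm",(R.T@(np.array(p)-s["ee_pos"])*100).round(2))
E
python3 d.py
```

```text
1.7667 [0.5184 0.142  0.2217] [-0.54  0.26  0.23  1.87 -0.06  1.03  1.07] [0.6 1.3 1. ] -0.00018995531964105037 yaw [0.214 0.977] [-0.013 -0.01  -1.   ]
short tool cm [ -0.74 -40.    16.87]
post tool cm [ -6.08 -15.09  16.  ]
```

Emit:
carry_out(
  series=[
    [1, [0, -2.5, 0], 0],
    [1, [0, -2.5, 0], 0],
    [1, [0, -2.5, 0], 0],
    [1, [0, -2.5, 0], 0],
    [1, [0, -2.5, 0], 0],
    [1, [0, -2.5, 0], 0],
    [1, [0, -2.5, 0], 0],
    [1, [0, -2.5, 0], 0],
    [1, [0, -2.5, 0], 0],
    [1, [0, -2.5, 0], 0],
    [1, [0, -2.5, 0], 0],
    [1, [0, -2.5, 0], 0],
    [1, [0, -2.5, 0], 0],
    [1, [0, -2.5, 0], 0],
    [1, [-0.3, -2.0, 0], 0],
    [1, [-0.3, -1.5, 0], 0],
    [1, [0, -1, 0], 0],
    [1, [0, 0, 0], 0],
  ],
)

```text
clock: 3.27
ee_pos: [0.4299, -0.2707, 0.223]
orientation: [[-0.974, 0.226, -0.021], [0.227, 0.974, -0.013], [0.017, -0.017, -1.0]]
force: [-0.1, 0.9, -0.6]
grip_width: 0.0
```

```bash
python3 d.py; python3 - <<'E'
from h import *
c=imaging.calibration("wrist"); I=imaging.capture("wrist")
p=proj(c,[.438,-.252,.038]); print(p)
cv2.drawMarker(I,tuple(int(round(a)) for a in p),(0,0,255),0,10)
cv2.imwrite("pics/w1.png",I)
E
```

```text
3.2667 [ 0.4299 -0.2707  0.223 ] [ 0.04  0.22  0.5   1.95 -0.1   1.01  1.93] [-0.1  0.9 -0.6] 1.3551440004741187e-05 yaw [0.226 0.974] [-0.021 -0.013 -1.   ]
short tool cm [-0.66  2.29 16.45]
post tool cm [-5.66 27.27 15.43]
[304.76049593 189.37666599]
```

View pics/w1.png

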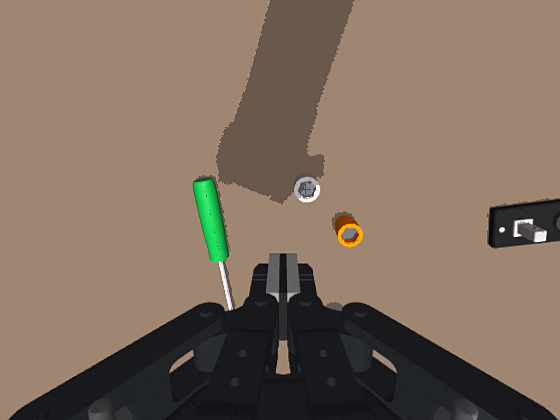

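The wrist view shows the chrome socket top centred at (306,189), with the predicted point at (305,189). The orange look-alike is separate at (349,236). I'll descend in two stages.

Emit:
carry_out(
  series=[
    [1, [-0.3, 1.1, 0], 0],
    [1, [-0.3, 1.1, 0], 0],
    [1, [0, 0, 1.5], 0],
    [1, [0, 0, 1.5], 0],
    [1, [0, 0, 1.5], 0],
    [1, [0, 0, 1.5], 0],
    [1, [0, 0, 1.5], 0],
    [1, [0, 0, 1.5], 0],
    [1, [0, 0, 1.5], 0],
    [1, [0, 0, 1], 0],
    [1, [0, 0, 0], 0],
  ],
)

```text
clock: 4.23
ee_pos: [0.4483, -0.2251, 0.1016]
orientation: [[-0.98, 0.198, -0.017], [0.199, 0.98, -0.001], [0.017, -0.004, -1.0]]
force: [-0.5, 0.2, 0.2]
grip_width: -0.0003
```

```bash
python3 d.py
```

```text
4.2333 [ 0.4483 -0.2251  0.1016] [ 0.04  0.38  0.42  2.08 -0.21  0.75  1.96] [-0.5  0.2  0.2] -0.0003067217871673668 yaw [0.198 0.98 ] [-0.017 -0.001 -1.   ]
short tool cm [ 0.4  -2.82  4.38]
post tool cm [-5.33 22.01  3.68]
```

Emit:
carry_out(
  series=[
    [1, [0.1, -0.6, 0.3], 0],
    [1, [0.1, -0.6, 0.3], 0],
    [1, [0.1, -0.6, 0.3], 0],
    [1, [0.1, -0.4, 0.4], 0],
    [1, [0, -0.3, 0.4], 0],
    [1, [0, -0.2, 0.4], 0],
    [1, [0, 0, 0.4], 0],
    [1, [0, 0, 0], 0],
    [1, [0, 0, 0], 0],
  ],
)

```text
clock: 4.98
ee_pos: [0.44, -0.2531, 0.0768]
orientation: [[-0.98, 0.198, -0.013], [0.198, 0.98, -0.002], [0.012, -0.004, -1.0]]
force: [-0.4, 0.2, -0.8]
grip_width: -0.0002
```

```bash
python3 d.py
```

```text
4.9833 [ 0.44   -0.2531  0.0768] [ 0.11  0.42  0.41  2.08 -0.25  0.69  2.05] [-0.4  0.2 -0.8] -0.00015889725365843109 yaw [0.198 0.98 ] [-0.013 -0.002 -1.   ]
short tool cm [0.2  0.08 1.88]
post tool cm [-5.55 24.9   1.21]
```

Now the rest of the descent, followed by the hold.

Emit:
carry_out(
  series=[
    [1, [0.1, 0, 0.5], 0],
    [1, [0.1, 0, 0.5], 0],
    [1, [0, 0, 0.4], 0],
    [1, [0, 0, 0.2], 0],
    [1, [0, 0, 0], 0],
    [1, [0, 0, 0], 0],
    [1, [0, 0, 0], 0],
    [1, [0, 0, 0], 0],
  ],
)

```text
clock: 5.65
ee_pos: [0.438, -0.2518, 0.0589]
orientation: [[-0.98, 0.196, -0.013], [0.196, 0.981, -0.001], [0.012, -0.004, -1.0]]
force: [0.3, -0.3, -0.7]
grip_width: -0.0001
```

```bash
python3 d.py
```

```text
5.65 [ 0.438  -0.2518  0.0589] [ 0.12  0.45  0.39  2.1  -0.27  0.65  2.07] [ 0.3 -0.3 -0.7] -0.00010850572886697119 yaw [0.196 0.981] [-0.013 -0.001 -1.   ]
short tool cm [-0.01 -0.02  0.09]
post tool cm [-5.79 24.8  -0.57]
```

Emit:
carry_out(
  series=[
    [1, [0, 0, 0], 0],
    [1, [0, 0, 0], 0],
    [1, [0, 0, 0], 0],
    [1, [0, 0, 0], 0],
    [1, [0, 0, 0], 0],
    [1, [0, 0, 0], 0],
    [1, [0, 0, 0], 0],
    [1, [0, 0, 0], 0],
    [1, [0, 0, 0], 0],
    [1, [0, 0, 0], 0],
    [1, [0, 0, 0], 0],
    [1, [0, 0, 0], 0],
  ],
)

```text
clock: 6.65
ee_pos: [0.4385, -0.2519, 0.0596]
orientation: [[-0.981, 0.196, -0.011], [0.196, 0.981, -0.002], [0.011, -0.004, -1.0]]
force: [-0.1, -0.3, -0.9]
grip_width: 0.0002
```

Emit:
carry_out(
  series=[
    [1, [0, 0, 0], 0],
    [1, [0, 0, 0], 0],
    [1, [0, 0, 0], 0],
    [1, [0, 0, 0], 0],
    [1, [0, 0, 0], 0],
    [1, [0, 0, 0], 0],
    [1, [0, 0, 0], 0],
    [1, [0, 0, 0], 0],
    [1, [0, 0, 0], 0],
    [1, [0, 0, 0], 0],
    [1, [0, 0, 0], 0],
    [1, [0, 0, 0], 0],
    [1, [0, 0, 0], 0],
  ],
)

```text
clock: 7.73
ee_pos: [0.4386, -0.2519, 0.0596]
orientation: [[-0.981, 0.196, -0.011], [0.196, 0.981, -0.002], [0.011, -0.004, -1.0]]
force: [-0.0, -0.7, -0.4]
grip_width: 0.0004
```

```bash
python3 d.py; python3 - <<'E'
from h import *
I=imaging.capture("wrist")
cv2.imwrite("pics/w2.png",I)
E
```

```text
7.7333 [ 0.4386 -0.2519  0.0596] [ 0.12  0.45  0.39  2.1  -0.27  0.65  2.07] [-0.  -0.7 -0.4] 0.000410526317431814 yaw [0.196 0.981] [-0.011 -0.002 -1.   ]
short tool cm [ 0.05 -0.02  0.16]
post tool cm [-5.74 24.8  -0.49]
```

View pics/w2.png

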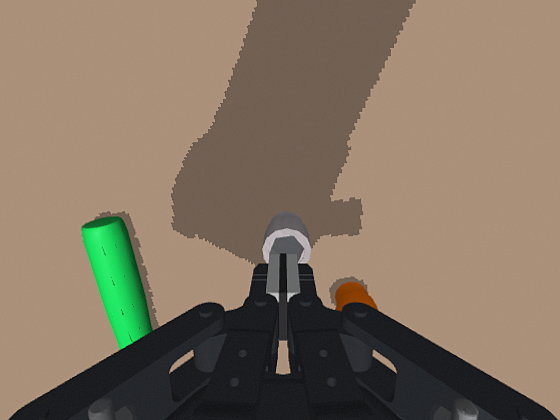

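The wrist view shows the closed fingertips centred over the socket top, at about (285,245), held for over 2 s and untouched. Next I'll lift and cross to the post.

Emit:
carry_out(
  series=[
    [1, [0, 0, -1.2], 0],
    [1, [0, 0, -1.5], 0],
    [1, [0, 0, -1.5], 0],
    [1, [0, 0, -1.5], 0],
    [1, [0, 0, -1.0], 0],
    [1, [-0.5, 2, -0.5], 0],
    [1, [-0.5, 2, 0], 0],
    [1, [-0.5, 2, 0], 0],
    [1, [-0.5, 2, 0], 0],
    [1, [-0.5, 2, 0], 0],
    [1, [-0.5, 2, 0], 0],
    [1, [-0.5, 2, 0], 0],
    [1, [-0.5, 2, 0], 0],
    [1, [-0.5, 2, 0], 0],
    [1, [-0.5, 1.5, 0], 0],
    [1, [-0.2, 1, 0], 0],
    [1, [0, 0.5, 0], 0],
    [1, [0, 0, 0], 0],
    [1, [0, 0, 0], 0],
  ],
)

```text
clock: 9.37
ee_pos: [0.5341, -0.0489, 0.1333]
orientation: [[-0.979, 0.201, -0.013], [0.201, 0.979, -0.002], [0.013, -0.004, -1.0]]
force: [0.5, 0.1, 0.5]
grip_width: 0.0
```

```bash
python3 d.py; python3 - <<'E'
from h import *
c=imaging.calibration("wrist"); I=imaging.capture("wrist")
p=proj(c,[.5435,-.020,.042]); print(p)
cv2.drawMarker(I,tuple(int(round(a)) for a in p),(0,0,255),0,10)
cv2.imwrite("pics/w3.png",I)
E
```

```text
9.3667 [ 0.5341 -0.0489  0.1333] [-0.29  0.38  0.38  1.97 -0.18  0.84  1.56] [0.5 0.1 0.5] 4.764529679454441e-05 yaw [0.201 0.979] [-0.013 -0.002 -1.   ]
short tool cm [  5.23 -21.8    7.69]
post tool cm [-0.42  3.05  7.01]
[322.07417221 217.40362903]
```

View pics/w3.png

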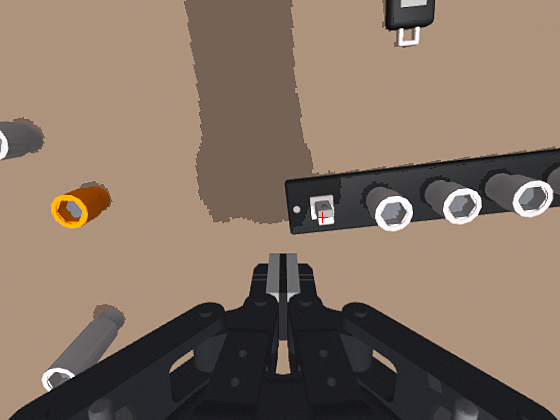

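The wrist view puts the predicted point (322,217) on the post's top face at about (324,214), a 2–3 mm difference. The four sockets are to its right, from (394,213) on. I'll move over it and go down.

Emit:
carry_out(
  series=[
    [1, [0, 0.6, 0], 0],
    [1, [-0.1, 0.7, 0], 0],
    [1, [-0.1, 0.7, 0], 0],
    [1, [-0.1, 0.6, 0], 0],
    [1, [0, 0.4, 0], 0],
    [1, [0, 0, 0.7], 0],
    [1, [0, 0, 0.8], 0],
    [1, [0, 0, 0.8], 0],
    [1, [0, 0, 0.7], 0],
    [1, [0, 0, 0.5], 0],
    [1, [0, 0, 0], 0],
    [1, [0, 0, 0], 0],
  ],
)

```text
clock: 10.42
ee_pos: [0.5412, -0.0214, 0.0932]
orientation: [[-0.978, 0.208, -0.016], [0.208, 0.978, -0.003], [0.016, -0.006, -1.0]]
force: [-0.8, 1.1, 0.0]
grip_width: 0.0
```

```bash
python3 d.py
```

```text
10.4167 [ 0.5412 -0.0214  0.0932] [-0.31  0.44  0.35  1.99 -0.21  0.76  1.52] [-0.8  1.1  0. ] 3.417501559839324e-05 yaw [0.208 0.978] [-0.016 -0.003 -1.   ]
short tool cm [  5.23 -24.68   3.76]
post tool cm [-0.24  0.21  3.02]
```

Emit:
carry_out(
  series=[
    [1, [-0.1, 0.1, 0.5], 0],
    [1, [-0.1, 0.1, 0.6], 0],
    [1, [0, 0, 0.6], 0],
    [1, [0, 0, 0.5], 0],
    [1, [0, 0, 0.4], 0],
    [1, [0, 0, 0.2], 0],
    [1, [0, 0, 0], 0],
    [1, [0, 0, 0], 0],
    [1, [0, 0, 0], 0],
  ],
)

```text
clock: 11.17
ee_pos: [0.5437, -0.0203, 0.0623]
orientation: [[-0.978, 0.209, -0.016], [0.209, 0.978, -0.003], [0.015, -0.006, -1.0]]
force: [0.2, -0.2, 0.7]
grip_width: -0.0001
```

```bash
python3 d.py; python3 - <<'E'
from h import *
W=imaging.capture("wrist");S=imaging.capture("side")
cv2.imwrite("pics/w4.png",np.hstack([W[100:400,80:480],cv2.resize(S[150:270,230:390],(400,300))]))
E
```

```text
11.1667 [ 0.5437 -0.0203  0.0623] [-0.3   0.49  0.33  2.   -0.24  0.7   1.54] [ 0.2 -0.2  0.7] -0.0001293347017921894 yaw [0.209 0.978] [-0.016 -0.003 -1.   ]
short tool cm [  5.48 -24.86   0.67]
post tool cm [ 0.03  0.03 -0.07]
```

View pics/w4.png

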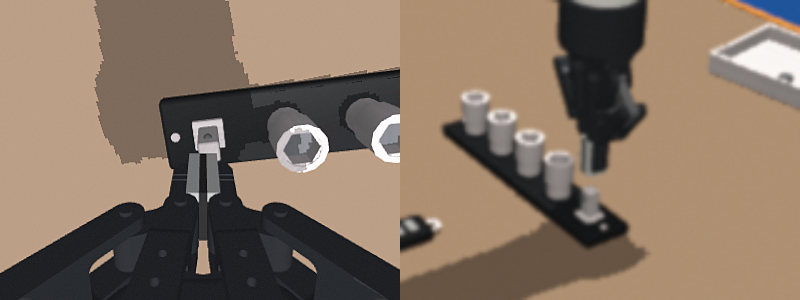

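Wrist (left panel): the fingertips at (203,165) are over the post top at about (208,150). Side (right panel): the fingertips are clear above the post, with the sockets standing undisturbed. I'll hold here.

Emit:
carry_out(
  series=[
    [1, [0, 0, 0], 0],
    [1, [0, 0, 0], 0],
    [1, [0, 0, 0], 0],
    [1, [0, 0, 0], 0],
    [1, [0, 0, 0], 0],
    [1, [0, 0, 0], 0],
    [1, [0, 0, 0], 0],
    [1, [0, 0, 0], 0],
    [1, [0, 0, 0], 0],
    [1, [0, 0, 0], 0],
    [1, [0, 0, 0], 0],
    [1, [0, 0, 0], 0],
    [1, [0, 0, 0], 0],
  ],
)

```text
clock: 12.35
ee_pos: [0.5444, -0.0203, 0.0634]
orientation: [[-0.978, 0.209, -0.014], [0.209, 0.978, -0.003], [0.013, -0.006, -1.0]]
force: [-0.8, 0.0, -0.5]
grip_width: 0.0
```

Emit:
carry_out(
  series=[
    [1, [0, 0, 0], 0],
    [1, [0, 0, 0], 0],
    [1, [0, 0, 0], 0],
    [1, [0, 0, 0], 0],
    [1, [0, 0, 0], 0],
    [1, [0, 0, 0], 0],
    [1, [0, 0, 0], 0],
    [1, [0, 0, 0], 0],
    [1, [0, 0, 0], 0],
    [1, [0, 0, 0], 0],
    [1, [0, 0, 0], 0],
    [1, [0, 0, 0], 0],
    [1, [0, 0, 0], 0],
  ],
)

```text
clock: 13.43
ee_pos: [0.5444, -0.0203, 0.0634]
orientation: [[-0.978, 0.209, -0.014], [0.209, 0.978, -0.003], [0.013, -0.006, -1.0]]
force: [0.3, 0.1, -0.2]
grip_width: -0.0
```

```bash
python3 d.py; python3 -c "
from h import *
print(arm.hand_in())"
```

```text
13.4333 [ 0.5444 -0.0203  0.0634] [-0.3   0.49  0.33  2.   -0.24  0.7   1.54] [ 0.3  0.1 -0.2] -3.0617282676163396e-05 yaw [0.209 0.978] [-0.014 -0.003 -1.   ]
short tool cm [  5.55 -24.88   0.75]
post tool cm [0.1  0.01 0.04]
the job is handed in; nothing more can be done
None
```

I pointed straight down, fingers shut, at the stray short socket for over 2 s, then at the bare post at the rail's right (−y) end for over 2 s. I handed in at 13.4 s, still pointing at the post; the hand-in reports no verdict.

| Target | Measured position (x, y in m) | Fingertip height above top | Horizontal offset |
|---|---|---|---|
| Short socket | (0.438, −0.252) | about 2 cm | within 1 mm |
| Bare post | (0.5435, −0.020) | about 2 cm | 1 mm |

- **Agreement of views:** the top, side and wrist views agreed to about 1–2 mm for the socket. For the post, the wrist view differed from the first measurement by 2–3 mm, well inside the 20 mm allowed.
- **Contact:** the tool force readings stayed at noise level, about 1 N. That is too coarse to prove contact stayed below the 0.5 N limit. The last pictures showed clear gaps, and nothing in them looked moved. I did not re-measure the other objects' positions.
- **Path:** coasting at the end of moves put the tool up to 3 cm off while it was still well above the bench. I corrected this before each final descent.

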